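# Index the jig hub and lock it with its key

### The job

Lock the indexing jig: turn its round hub by the spokes until the keyway in the rim faces the steel key in its guide, then slide the key all the way home in the keyway. Leave the key in and let go; do not disturb the other things on the bench.

Things in the scene. Friction and masses are not known exactly. Their poses are not given: they have to be found in the camera images.
- index_jig: Indexing jig fixed to the bench between saw blade and rip fence: plywood base plate 236 x 92 x 12 mm with the round hub at one end and the straight key guide at the other. Origin on the hub's upright turning axis, at bench height. +x points from the axis along the middle of the key guide, away from the hub; z up. The plate reaches from x = -46 to +190 mm, y = +-46 mm.
- index_hub (a joint): Turn angle of the hub about its upright axis, rad, growing counterclockwise seen from above; 0 (or a full turn, 2 pi) when the keyway faces the guide exactly; starts anywhere from 0.7 to 5.6. No stops, turns either way, light friction (0.05 N m), stays where it is left. The hub is a blue painted disc of radius 42 mm, 12.5 to 30 mm above the bench, with one keyway in its rim.
- keyway_mouth (a point): Middle of the keyway's mouth, on the hub's rim 42 mm from the axis, 18 mm above the bench; turns with the hub. The keyway is a radial slot right through the disc's thickness, 14 mm wide and 24 mm deep, with a chamfered mouth 22 mm wide at the rim, and a white paint stripe along either side of it on the top of the disc.
- keyway_bottom (a point): Middle of the keyway's inner end, 18 mm from the hub axis, 18 mm above the bench. Turns with the hub.
- guide_point (a point): Fixed point on the guide's centre line, 42 mm from the hub axis, 18 mm above the bench: where keyway_mouth lies when the hub is lined up. The guide itself is a channel 13 mm wide between two aluminium rails (48 to 108 mm from the axis, 45 mm over their outer faces, tops 26 mm above the bench), bridged by a yellow strap 55 to 85 mm from the axis, its top 31 mm above the bench.
- spoke_left (a point): Point on the spoke at +60 degrees (counterclockwise) from the keyway, 50 mm from the axis, 56 mm above the bench. The three alike spokes are level round bars of 10 mm diameter, centre line 56 mm above the bench, on a dark boss of radius 13 mm (top 68 mm above the bench); each ends in a black ball of 18 mm diameter, 65 mm from the axis. Below them is free down to the disc at 30 mm.
- spoke_back (a point): The same point on the spoke opposite the keyway (180 degrees).
- spoke_right (a point): The same point on the spoke at -60 degrees (clockwise) from the keyway.
- slide_key: Loose key: steel bar 10 mm wide and 12 mm high with a tapered nose, lying on the base plate in the guide (underside 12 mm above the bench), and an upright red push plate at its tail. 106 mm long over all, 0.1 to 0.2 kg, slides with light friction. Origin under the middle of its nose; +x from nose to tail, z up.
- key_nose (a point): Middle of the key's nose, 6 mm above its underside. The key is home when the nose meets keyway_bottom.
- push_face (a point): Middle of the outer face of the key's red push plate (26 mm wide, 10 mm thick, top 52 mm above the bench), the face that looks away from the hub, 106 mm behind the nose and 32 mm above the bench.
- screw_box: Blue carton of screws, 50 x 70 x 42 mm, a bystander. Origin at the centre of its underside.
- tape_measure: Rust-red tape measure, 35 x 73 x 55 mm, a bystander. Origin at the centre of its underside.
- bit_case: Black drill bit case, 48 x 95 x 31 mm, a bystander. Origin at the centre of its underside.
- sanding_block: Cork sanding block, 112 x 64 x 27 mm, a bystander. Origin at the centre of its underside.

How it is judged:
By the outcome, as a careful person would: the job done as asked, in the order asked, and still so for the second after the job is handed in, with the robot touching nothing.
It also fails if it takes over 54 s, if anything falls off the work surface, if the arm or the gripper's body presses on something with over 40 N, if the wrist force passes 120 N, or if a joint passes its speed limit or range.

### The arm

A 6-joint arm with a two-finger parallel gripper is mounted at the origin on a cart in front of the work surface, level with it; the furniture and walls round the work are solid. World frame = base frame: x ahead of the robot, y to its left, z up, the work surface at z = 0. Lengths are in m, angles in rad, forces in N, time in s.
With the tool pointing down it reaches from about 0.35 to 0.85 m from the base axis. Payload 8.1 kg.
Tool frame: the origin (TCP) lies midway between the tips of the shut fingers; the grasp point (between the pads) lies 19 mm behind it (arm.grasp_offset is the distance from the TCP to the grasp point, in m); z points along the fingers, y is the direction in which the jaws open and shut (so a half turn about z gives the same grasp; the last joint's range is limited). The gripper opens to 85 mm and grips with 20 to 120 N. Pads are 22 mm wide; open, the fingers measure 114 mm over their backs; the gripper's body (76 mm by 85 mm) begins 54 mm behind the grasp point. The pads swing forward as they close: fully open they stand 13 mm farther back than shut.
Start: joints at [-1.425, 0.13, 1.488, -0, 1.523, -0.085], TCP at [0.137, -0.584, 0.231] pointing down, gripper open.
Joint ranges: [-2.96, 2.96], [-0.89, 2.26], [0.02, 2.5], [-1.34, 4.48], [0, 2.73], [-2.66, 2.66]. Speed limits (rad/s): [2.39, 2.39, 2.79, 3.14, 3.14, 3.14].

### API

Orientations are given as a rotation vector (axis times angle).
In Python, from rig import arm gives the robot as it stands.
- The arm moves only by the tool carry_out, never from a script. Its argument "commands" is a list that holds one entry, the list of rows, each a list of 7 numbers: the shift along the tool's x, y, z in cm, then the turn, a rotation vector about the tool's x, y, z in rad, then the opening, from 0 (shut) to 1 (fully open). A call has 1 to 8 rows; each row shifts and turns the commanded pose from where the row before left it, along the tool's axes as they then stand; what a row does not reach is not made up. A row lasts 1/12 s, in which the tool goes at most 41.7 mm and 7.16 degrees, less where a joint would pass 70% of its speed; a pose out of reach is approached as far as the arm can. A call is refused whole if a number of a shift passes 4.17 or a number of a turn 0.125, either way. A call with a gripper value outside its range is refused whole. The fingers move at their own pace and stop on an object; "grip_force" is the grip in N (left out, the last holds). Time passes only in rows, so rows that do not move let the fingers close. It gives the time, the measured TCP pose, the force and the opening at its end, in the units of the state.
- arm.get_obs(): the state, without advancing time (a new reading comes with each control period).
- arm.get_image(name): name is "scene" or "top"; returns a dict with "img" (384x512x3 uint8, blue, green, red), "intrinsics" (3x3 intrinsics, pixels), "D" ([k1, k2, p1, p2, k3] as OpenCV has them; the pictures are not rectified), "R" (3x3) and "t" (3): a world point X has camera coordinates R X + t. Camera axes: x right, y down, z forward; pixel columns grow to the right and rows downward; lengths in m; the calibration is good to about 2 mm. A picture is of the moment at which its call begins. There is no depth.
- arm.job_done(): hands the job in, once; it reports no verdict.
The state is a dict: "clock": time; "joint_pos": joint angles; "qvel": joint speeds; "joint_efforts": joint torques, N m; "position": TCP position; "ee_rot": TCP orientation; "contact_force": force on the tool from outside, world axes, zero at the start; "moment": the same for the moment, N m; "width": finger opening in m.
Only numpy, scipy, OpenCV 4.12 (cv2) and the standard library are available. Lean on these libraries where they do the work, as an engineer would, in place of code of your own. Each camera call takes 0.05 s, during which the arm holds its last target.

## Working session

There is one attempt and no reset: what is moved stays moved. The work goes in short steps, Python scripts to look and compute and a tool call to move; the robot and the scene stay as the last step left them, time stands still between calls to the robot, and variables do not carry over. Pictures are saved under pics/ and viewed, and the job is handed in when it is done.

Besides the shell and the picture viewer there is one more tool, called after "Emit:" as name([rows], argument=value, ...), one row to a line, values as JSON. carry_out: Moves the arm, as the interface text tells. Its arguments: {"type":"object","properties":{"commands":{"type":"array","items":{"type":"array","items":{"type":"array","items":{"type":"number"}}}},"grip_force":{"type":"number"}},"required":["commands"]}

```bash
ls; mkdir -p pics
python3 - <<'E'
from rig import arm
import cv2
o=arm.get_obs();print(o)
for n in("scene","top"):
    d=arm.get_image(n);cv2.imwrite(f"pics/{n}0.png",d["img"]);print(n,d["intrinsics"],d["D"],d["R"],d["t"])
E
```

```text
pics
{'clock': 0.0, 'joint_pos': array([-1.42540658e+00,  1.31177071e-01,  1.48927531e+00, -9.63479663e-06,
        1.52302385e+00, -8.54216465e-02]), 'qvel': array([-5.69741379e-06, -9.12606900e-04, -5.47776436e-04,  9.98083713e-04,
       -1.88894858e-05,  1.17449446e-03]), 'joint_efforts': array([-1.79344101e-03, -5.69402182e+01, -5.00554955e+01, -3.93965574e-04,
        1.44792034e-02, -7.51290077e-05]), 'position': array([ 0.13718505, -0.58353336,  0.23023713]), 'ee_rot': array([-3.11882524e+00, -3.61537406e-01,  1.03748486e-04]), 'contact_force': array([ 0.7622958 , -0.49161691, -0.81174774]), 'moment': array([0.00402123, 0.00846166, 0.01222098]), 'width': 0.08556666752261709}
scene [[366.92382554   0.         262.27382686]
 [  0.         366.92382554 191.54755825]
 [  0.           0.           1.        ]] [-0.04431137  0.          0.          0.          0.        ] [[-0.47028662 -0.88236984 -0.01593647]
 [-0.63852008  0.35267373 -0.68404192]
 [ 0.60919833 -0.31152001 -0.72926859]] [0.39098064 0.37522868 0.59957645]
top [[442.37158929   0.         256.35272535]
 [  0.         442.37158929 196.38350496]
 [  0.           0.           1.        ]] [0.03259295 0.         0.         0.         0.        ] [[ 4.20724086e-03 -9.99991146e-01 -8.10029937e-05]
 [-9.93582377e-01 -4.17112122e-03 -1.13033900e-01]
 [ 1.13032561e-01  5.56043990e-04 -9.93591129e-01]] [0.12103424 0.59424372 1.37982572]
```

View pics/scene0.png

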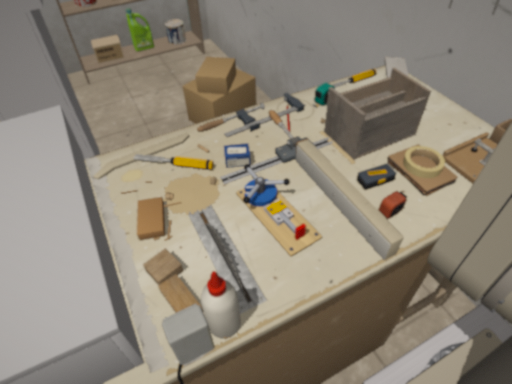

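View pics/top0.png

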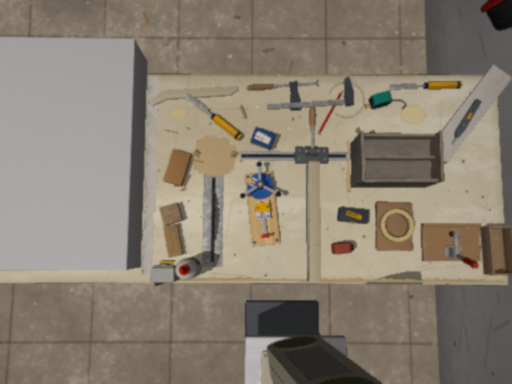

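Run:
```python
import cv2
a=cv2.imread("pics/top0.png")[150:255,225:305];cv2.imwrite("pics/topc.png",cv2.resize(a,None,fx=5.5,fy=5.5,interpolation=cv2.INTER_CUBIC))
a=cv2.imread("pics/scene0.png")[165:260,225:330];cv2.imwrite("pics/scenec.png",cv2.resize(a,None,fx=6,fy=6,interpolation=cv2.INTER_CUBIC))
```

```text
(no output)
```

View pics/topc.png

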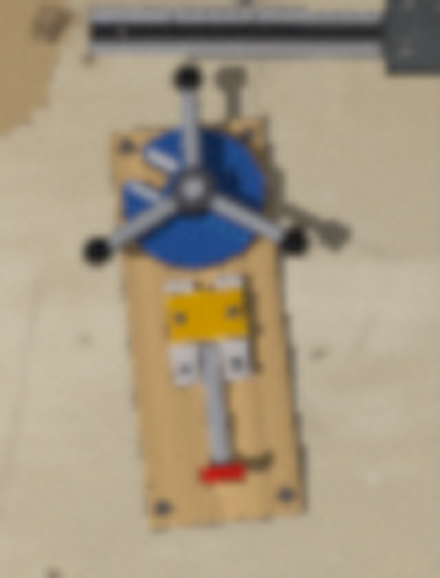

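View pics/scenec.png

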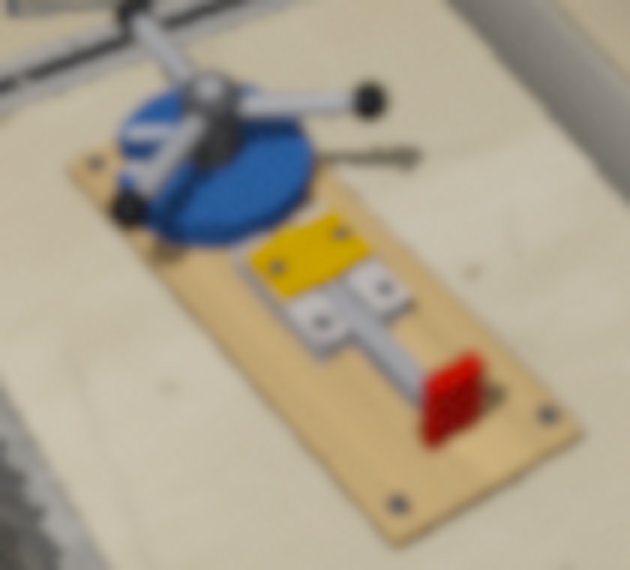

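```bash
cat > h.py <<'E'
import numpy as np,cv2
from scipy.optimize import least_squares
def proj(d,P): return cv2.projectPoints(np.asarray(P,float).reshape(-1,3),cv2.Rodrigues(d["R"])[0],d["t"],d["intrinsics"],d["D"])[0][:,0]
def rz(P,a):
    c,s=np.cos(a),np.sin(a);P=np.asarray(P,float);return np.c_[c*P[:,0]-s*P[:,1],s*P[:,0]+c*P[:,1],P[:,2]]
def full(uv,o,k): return (np.asarray(uv,float)+.5)/k-.5+np.array(o)
E
cat > fit.py <<'E'
from h import *
from rig import arm
T=arm.get_image("top");S=arm.get_image("scene")
hub=lambda k:[.065*np.cos(np.radians(k)),.065*np.sin(np.radians(k)),.056]
# top: ball far=(188,78), left(97,250), right(294,241); keyway left between
J=np.array([[-.046,-.046,.012],[-.046,.046,.012],[.19,.046,.012],[.19,-.046,.012],[0,0,.068]])
H=np.array([hub(60),hub(180),hub(-60)])
# jig x to robot: y jig = world -y = right in image. 
tj=full([[113,130],[268,117],[306,512],[150,528],[193,187]],(225,150),5.5)
# world ccw seen from above = image ccw. keyway dir ~ left-up; +60 ccw => left-down ball; -60 => far ball; 180 => right
th=full([[97,250],[294,241],[188,78]],(225,150),5.5)
sj=full([[70,170],[np.nan,np.nan],[583,432],[400,545],[210,88]],(225,165),6)
sh=full([[129,208],[370,101],[134,10]],(225,165),6)
def model(p):
    a=rz(J,p[2]);b=rz(rz(H,p[3]),p[2]);o=[p[0],p[1],0]
    return a+o,b+o
def res(p,which="ts"):
    a,b=model(p);r=[]
    if "t" in which:r+=[proj(T,a)-tj,proj(T,b)-th]
    if "s" in which:r+=[proj(S,a)-sj,proj(S,b)-sh]
    r=np.concatenate(r).ravel();return r[~np.isnan(r)]
for w in("ts","t","s"):
    f=least_squares(res,[.6,0,3.1,-1.5],args=(w,),loss="soft_l1");p=f.x
    print(w,p,f.cost);
    if w=="ts":print(res(p).reshape(-1,2).round(1));pp=p
def key(p):return p
# key push plate: top centre outer? fit offset q along jig x from red plate in scene
for n,d in(("top",T),("scene",S)):
    im=d["img"].astype(int);m=((im[...,2]>140)&(im[...,1]<70)&(im[...,0]<70)).astype(np.uint8)
    c=proj(d,(rz([[.15,0,.03]],pp[2])+[pp[0],pp[1],0]))[0];ys,xs=np.nonzero(m);k=np.hypot(xs-c[0],ys-c[1])<25
    print(n,c,xs[k].mean(),ys[k].mean(),k.sum())
    for q in np.arange(.13,.185,.005):
        print(q,proj(d,rz([[q,0,.052],[q-.01,0,.052]],pp[2])+[pp[0],pp[1],0]).round(1).tolist())
E
python3 fit.py
```

```text
ts [ 0.62902682  0.1133      3.24456894 -2.1518426 ] 7.453739390583799
[[-1.   0.6]
 [-1.2  0.2]
 [-0.5  0.8]
 [-0.7  0.7]
 [-0.   0.4]
 [-0.   0.4]
 [-0.1  0.6]
 [ 0.   0.4]
 [-0.6 -2.6]
 [ 0.8 -1.8]
 [-0.6 -1.5]
 [ 0.3 -1.2]
 [ 0.3 -0.6]
 [ 0.  -0.4]
 [ 0.3  0. ]]
t [ 0.63064299  0.1120169   3.24537548 -2.14910758] 0.8695947187531097
s [ 0.62603148  0.11511158  3.24328962 -2.15218163] 2.4857894100551174
top [264.28349242 232.20894725] 265.5 235.5 14
0.13 [[263.8, 225.6], [263.4, 222.4]]
0.135 [[263.9, 227.2], [263.6, 224.0]]
0.14 [[264.1, 228.8], [263.8, 225.6]]
0.14500000000000002 [[264.2, 230.4], [263.9, 227.2]]
0.15000000000000002 [[264.4, 232.0], [264.1, 228.8]]
0.15500000000000003 [[264.6, 233.6], [264.2, 230.4]]
0.16000000000000003 [[264.7, 235.2], [264.4, 232.0]]
0.16500000000000004 [[264.9, 236.8], [264.6, 233.6]]
0.17000000000000004 [[265.1, 238.4], [264.7, 235.2]]
0.17500000000000004 [[265.2, 240.0], [264.9, 236.8]]
0.18000000000000005 [[265.4, 241.6], [265.1, 238.4]]
scene [296.54760676 227.72973845] 299.13953488372096 229.25581395348837 43
0.13 [[291.7, 216.1], [289.1, 213.3]]
0.135 [[293.0, 217.5], [290.4, 214.7]]
0.14 [[294.4, 218.9], [291.7, 216.1]]
0.14500000000000002 [[295.7, 220.3], [293.0, 217.5]]
0.15000000000000002 [[297.1, 221.7], [294.4, 218.9]]
0.15500000000000003 [[298.4, 223.2], [295.7, 220.3]]
0.16000000000000003 [[299.8, 224.6], [297.1, 221.7]]
0.16500000000000004 [[301.2, 226.1], [298.4, 223.2]]
0.17000000000000004 [[302.6, 227.6], [299.8, 224.6]]
0.17500000000000004 [[304.0, 229.0], [301.2, 226.1]]
0.18000000000000005 [[305.4, 230.5], [302.6, 227.6]]
```

Emit:
carry_out([
  [[2.55, -2.23, 0, 0, 0, 0, 0.55], [2.55, -2.23, 0, 0, 0, 0, 0.55], [2.55, -2.23, 0, 0, 0, 0, 0.55], [2.55, -2.23, 0, 0, 0, 0, 0.55], [2.55, -2.23, 0, 0, 0, 0, 0.55], [2.55, -2.23, 0, 0, 0, 0, 0.55], [2.55, -2.23, 0, 0, 0, 0, 0.55], [2.55, -2.23, 0, 0, 0, 0, 0.55]],
])

```text
clock: 0.87
position: [0.2956, -0.3623, 0.2312]
ee_rot: [3.121, 0.361, 0.0]
contact_force: [-0.1, 0.2, -0.1]
width: 0.0471
```

Emit:
carry_out([
  [[2.55, -2.23, 0, 0, 0, 0, 0.55], [2.55, -2.23, 0, 0, 0, 0, 0.55], [2.55, -2.23, 0, 0, 0, 0, 0.55], [2.55, -2.23, 0, 0, 0, 0, 0.55], [2.55, -2.23, 0, 0, 0, 0, 0.55], [2.55, -2.23, 0, 0, 0, 0, 0.55], [2.55, -2.23, 0, 0, 0, 0, 0.55], [2.55, -2.23, 0, 0, 0, 0, 0.55]],
])

```text
clock: 1.53
position: [0.4535, -0.1418, 0.2313]
ee_rot: [3.12, 0.362, 0.0]
contact_force: [0.8, -0.6, 0.4]
width: 0.0468
```

Emit:
carry_out([
  [[2.55, -2.23, 0, 0, 0, 0, 0.55], [2.55, -2.23, 0, 0, 0, 0, 0.55], [2.55, -2.23, 0, 0, 0, 0, 0.55], [2.55, -2.23, 0, 0, 0, 0, 0.55], [2.55, -2.23, 0, 0, 0, 0, 0.55], [2.55, -2.23, 0, 0, 0, 0, 0.55], [2.55, -2.23, 0, 0, 0, 0, 0.55], [0, 0, 0, 0, 0, 0, 0.55]],
])

```text
clock: 2.2
position: [0.5926, 0.0542, 0.2302]
ee_rot: [-3.118, -0.367, 0.0]
contact_force: [1.1, -0.7, -0.6]
width: 0.047
```

Emit:
carry_out([
  [[0, 0, 0, 0, 0, -0.12, 0.55], [0, 0, 0, 0, 0, -0.12, 0.55], [0, 0, 0, 0, 0, -0.12, 0.55], [0, 0, 0, 0, 0, -0.12, 0.55], [0, 0, 0, 0, 0, -0.12, 0.55], [0, 0, 0, 0, 0, -0.12, 0.55], [0, 0, 0, 0, 0, -0.12, 0.55], [0, 0, 0, 0, 0, 0, 0.55]],
])

```text
clock: 2.87
position: [0.5907, 0.0492, 0.2311]
ee_rot: [-2.697, -1.61, 0.001]
contact_force: [-0.7, 0.5, 0.3]
width: 0.0471
```

```bash
cat >> h.py <<'E'
from scipy.spatial.transform import Rotation as Ro
def state(arm):
    o=arm.get_obs();R=Ro.from_rotvec(o["ee_rot"]).as_matrix()
    print("t",round(o["clock"],2),"pos",o["position"].round(4),"yaw",round(np.degrees(np.arctan2(R[1,0],R[0,0])),2),"zdir",R[:,2].round(3),"F",o["contact_force"].round(1),"M",o["moment"].round(2),"w",round(o["width"],4),"q6",o["joint_pos"][5].round(2))
    return o,R
def go(arm,pos,yaw=None):
    o,R=state(arm);d=R.T@(np.array(pos)-o["position"])*100
    a=0 if yaw is None else -(np.radians(yaw)-np.arctan2(R[1,0],R[0,0]));a=(a+np.pi)%(2*np.pi)-np.pi
    print("tool shift cm",d.round(2),"turn z",round(a,3))
E
python3 - <<'E'
from h import *
from rig import arm
go(arm,[.6097,.0760,.2],62.6)
E
```

```text
t 2.87 pos [0.5907 0.0492 0.2311] yaw 61.68 zdir [-0. -0. -1.] F [-0.7  0.5  0.3] M [-0.02  0.04  0.02] w 0.0471 q6 0.49
tool shift cm [3.27 0.4  3.11] turn z -0.016
```

Emit:
carry_out([
  [[1.6, 0.2, 3, 0, 0, -0.016, 0.5], [1.67, 0.2, 3, 0, 0, 0, 0.5], [0, 0, 3, 0, 0, 0, 0.5], [0, 0, 3, 0, 0, 0, 0.5], [0, 0, 1, 0, 0, 0, 0.5], [0, 0, 0, 0, 0, 0, 0.5]],
])

```text
clock: 3.37
position: [0.6069, 0.0761, 0.0973]
ee_rot: [-2.688, -1.619, 0.01]
contact_force: [-0.3, 0.8, -0.8]
width: 0.0428
```

Run:
```python
from h import *
from rig import arm
go(arm,[.6097,.0760,.039],62.6)
a=arm.get_image("scene")["img"][130:260,200:340];b=arm.get_image("top")["img"][140:250,220:320]
cv2.imwrite("pics/s1.png",cv2.resize(a,None,fx=4.5,fy=4.5,interpolation=2));cv2.imwrite("pics/t1.png",cv2.resize(b,None,fx=5,fy=5,interpolation=2))
```

```text
t 3.37 pos [0.6069 0.0761 0.0973] yaw 62.11 zdir [-0.007 -0.    -1.   ] F [-0.3  0.8 -0.8] M [-0.02 -0.01  0.  ] w 0.0428 q6 0.53
tool shift cm [0.15 0.29 5.83] turn z -0.009
```

View pics/s1.png

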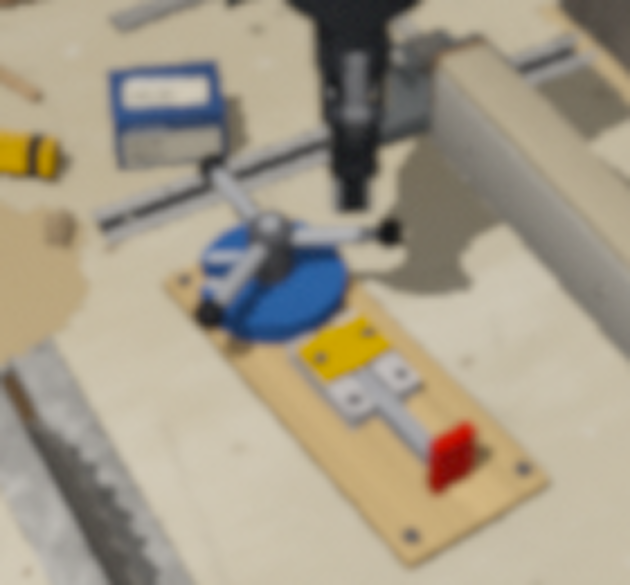

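View pics/t1.png

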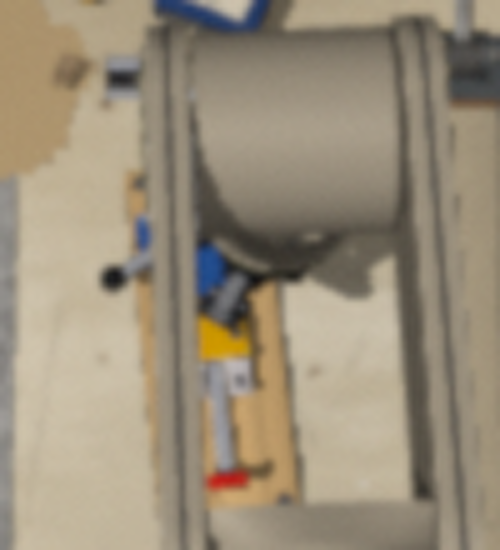

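Run:
```python
from h import *
from rig import arm
d=arm.get_image("scene");o,R=state(arm)
for s in(-1,1):
  for y in (.021,.035): print(s,y,(proj(d,o["position"]+R@[0,s*y,-.004])[0]-[200,130])*4.5)
print((proj(d,[.629-.0193,.1133-.0373,.056])-[200,130])*4.5)
```

```text
t 3.52 pos [0.6112 0.0761 0.1037] yaw 62.18 zdir [ 0.003  0.    -1.   ] F [-0.  -0.1  1.3] M [-0.02  0.01  0.  ] w 0.0428 q6 0.53
-1 0.021 [347.24081064 187.19510157]
-1 0.035 [348.11490117 206.15455037]
1 0.021 [344.72813399 132.79444515]
1 0.035 [343.92530485 115.44414991]
[[346.33475932 230.37511602]]
```

Emit:
carry_out([
  [[0.15, 0.29, 1.5, 0, 0, -0.009, 0.5], [0, 0, 1.5, 0, 0, 0, 0.5], [0, 0, 0, 0, 0, 0, 0.5]],
])

```text
clock: 3.77
position: [0.6125, 0.0761, 0.0697]
ee_rot: [-2.681, -1.635, 0.002]
contact_force: [-0.9, -0.6, -1.1]
width: 0.0429
```

Run:
```python
from h import *
from rig import arm
go(arm,[.6097,.0760,.039],62.6)
a=arm.get_image("scene")["img"][150:220,230:320];
cv2.imwrite("pics/s2.png",cv2.resize(a,None,fx=8,fy=8,interpolation=2))
```

```text
t 3.77 pos [0.6125 0.0761 0.0697] yaw 62.76 zdir [-0.001 -0.    -1.   ] F [-0.9 -0.6 -1.1] M [-0.02  0.03 -0.05] w 0.0429 q6 0.52
tool shift cm [-0.14 -0.24  3.07] turn z 0.003
```

View pics/s2.png

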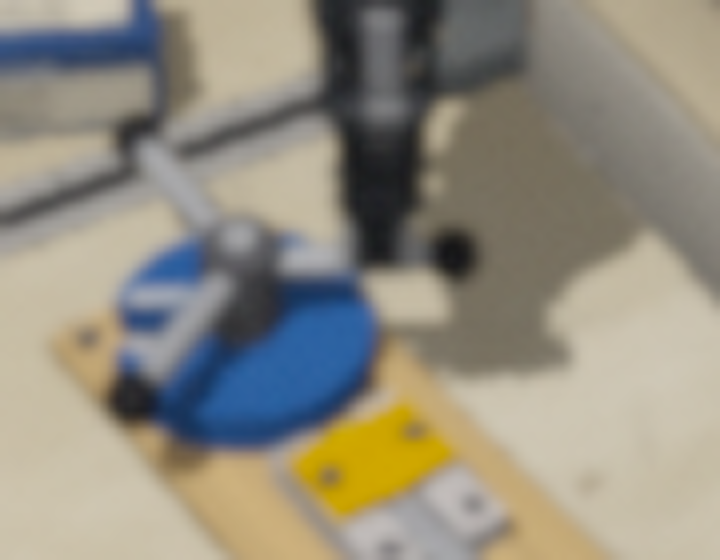

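Emit:
carry_out([
  [[0.1, -0.2, 1.0, 0, 0, 0, 0.5], [0, 0, 1.0, 0, 0, 0, 0.5], [0, 0, 1.0, 0, 0, 0, 0.4], [0, 0, 0, 0, 0, 0, 0.25], [0, 0, 0, 0, 0, 0, 0.25], [0, 0, 0, 0, 0, 0, 0.25], [0, 0, 0, 0, 0, 0, 0.25]],
], grip_force=20)

```text
clock: 4.4
position: [0.6123, 0.0781, 0.0419]
ee_rot: [2.681, 1.636, 0.001]
contact_force: [0.3, 0.2, 0.0]
width: 0.0211
```

Run:
```python
from h import *
from rig import arm
go(arm,[.6097,.0760,.039],62.6)
a=arm.get_image("scene")["img"][150:220,230:320];
cv2.imwrite("pics/s3.png",cv2.resize(a,None,fx=8,fy=8,interpolation=2))
```

```text
t 4.4 pos [0.6123 0.0781 0.0419] yaw 62.78 zdir [ 0.001  0.    -1.   ] F [0.3 0.2 0. ] M [-0.05  0.    0.03] w 0.0211 q6 0.52
tool shift cm [-0.3  -0.13  0.29] turn z 0.003
```

View pics/s3.png

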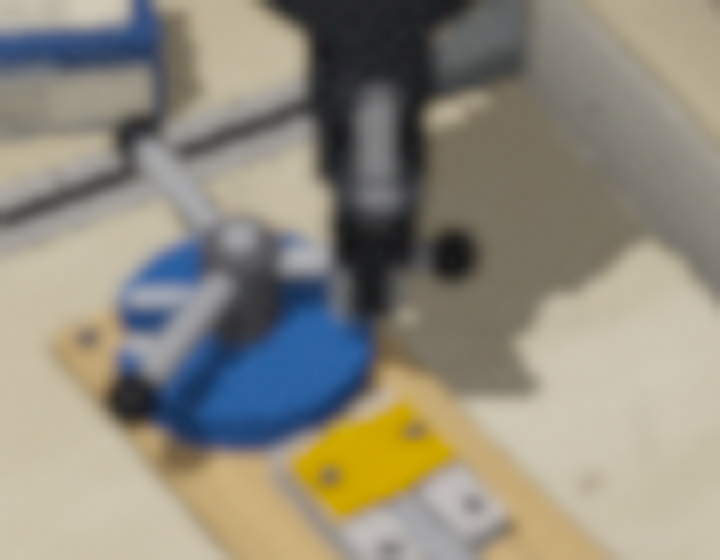

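Emit:
carry_out([
  [[0, 0, 0.2, 0, 0, 0, 0.16], [0, 0, 0, 0, 0, 0, 0.16], [0.02, 0.39, 0, 0, 0, -0.1, 0.16], [0.02, 0.39, 0, 0, 0, -0.1, 0.16], [0.02, 0.39, 0, 0, 0, -0.1, 0.16], [0.02, 0.39, 0, 0, 0, -0.1, 0.16], [0.02, 0.39, 0, 0, 0, -0.1, 0.16], [0, 0, 0, 0, 0, 0, 0.16]],
])

```text
clock: 5.12
position: [0.6308, 0.0739, 0.0392]
ee_rot: [-2.188, -2.254, 0.0]
contact_force: [-1.1, 0.4, 0.5]
width: 0.0135
```

```bash
cat > chk.py <<'E'
from h import *
from rig import arm
import sys
o,R=state(arm);yaw=np.degrees(np.arctan2(R[1,0],R[0,0]));d=o["position"][:2]-[.629,.1133]
print("r",np.hypot(*d),"ang",np.degrees(np.arctan2(d[1],d[0])),"yaw-180",yaw-180)
a=arm.get_image("scene")["img"][150:250,230:330];
cv2.imwrite(sys.argv[1],cv2.resize(a,None,fx=6,fy=6,interpolation=2))
E
python3 chk.py pics/s4.png
```

```text
t 5.12 pos [0.6308 0.0739 0.0392] yaw 91.71 zdir [-0.  0. -1.] F [-1.1  0.4  0.5] M [0.07 0.07 0.07] w 0.0135 q6 0.01
r 0.03943445917157131 ang -87.34488824431864 yaw-180 -88.29410794530276
```

View pics/s4.png

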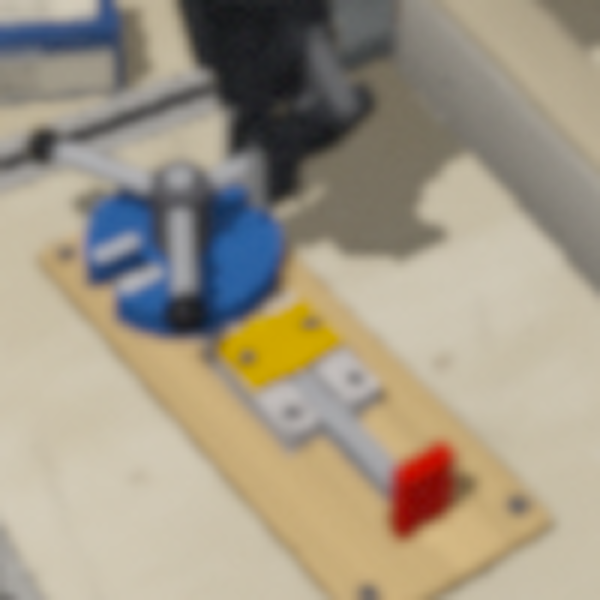

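Working: the hub turned ~28° ccw, low force. Continue.

Emit:
carry_out([
  [[0.02, 0.39, 0, 0, 0, -0.1, 0.16], [0.02, 0.39, 0, 0, 0, -0.1, 0.16], [0.02, 0.39, 0, 0, 0, -0.1, 0.16], [0.02, 0.39, 0, 0, 0, -0.1, 0.16], [0.02, 0.39, 0, 0, 0, -0.1, 0.16], [0.02, 0.39, 0, 0, 0, -0.1, 0.16], [0.02, 0.39, 0, 0, 0, -0.1, 0.16], [0, 0, 0, 0, 0, 0, 0.16]],
])

```text
clock: 5.83
position: [0.6557, 0.0839, 0.0393]
ee_rot: [1.287, 2.865, 0.0]
contact_force: [0.5, -0.2, 0.4]
width: 0.0138
```

```bash
python3 chk.py pics/s5.png
```

```text
t 5.83 pos [0.6557 0.0839 0.0393] yaw 131.62 zdir [ 0. -0. -1.] F [ 0.5 -0.2  0.4] M [ 0.03  0.01 -0.03] w 0.0138 q6 -0.68
r 0.03975571249963719 ang -47.73842214092397 yaw-180 -48.38380621941127
```

View pics/s5.png

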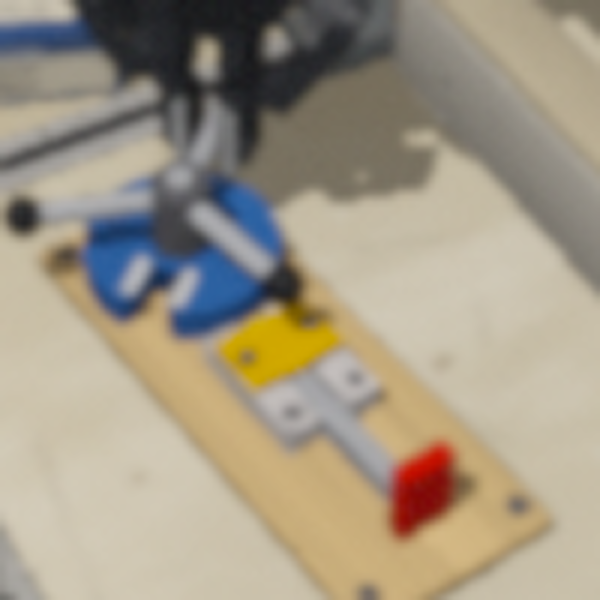

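Emit:
carry_out([
  [[0.03, 0.47, 0, 0, 0, -0.12, 0.16], [0.03, 0.47, 0, 0, 0, -0.12, 0.16], [0.03, 0.47, 0, 0, 0, -0.12, 0.16], [0.03, 0.47, 0, 0, 0, -0.12, 0.16], [0.03, 0.47, 0, 0, 0, -0.12, 0.16], [0.03, 0.47, 0, 0, 0, -0.12, 0.16], [0.03, 0.47, 0, 0, 0, -0.12, 0.16], [0, 0, 0, 0, 0, 0, 0.16]],
])

```text
clock: 6.55
position: [0.6687, 0.1132, 0.0394]
ee_rot: [0.008, 3.141, -0.0]
contact_force: [-0.0, -1.1, -0.3]
width: 0.0137
```

```bash
python3 chk.py pics/s6.png; python3 -c "
from h import *
from rig import arm
r=.0395;a=np.radians(5.9);go(arm,[.629+r*np.cos(a),.1133+r*np.sin(a),.039],185.9)"
```

```text
t 6.55 pos [0.6687 0.1132 0.0394] yaw 179.71 zdir [ 0. -0. -1.] F [-0.  -1.1 -0.3] M [ 0.   -0.04 -0.01] w 0.0137 q6 -1.47
r 0.03968020572712535 ang -0.08115233782687523 yaw-180 -0.2932227376379615
t 6.6 pos [0.6687 0.113  0.0394] yaw 179.33 zdir [ 0. -0. -1.] F [ 0.6  0.  -0.1] M [-0.   -0.02  0.04] w 0.0138 q6 -1.47
tool shift cm [0.05 0.44 0.04] turn z -0.115
```

View pics/s6.png

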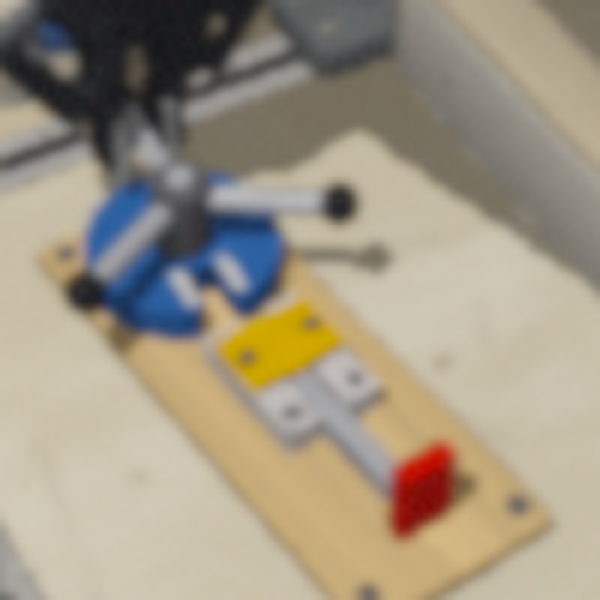

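Last bit, then shut gently on the spoke to centre it.

Emit:
carry_out([
  [[0.03, 0.44, 0, 0, 0, -0.115, 0.16], [0, 0, 0, 0, 0, 0, 0.16], [0, 0, 0, 0, 0, 0, 0.08], [0, 0, 0, 0, 0, 0, 0.05], [0, 0, 0, 0, 0, 0, 0.05], [0, 0, 0, 0, 0, 0, 0.05]],
])

```text
clock: 7.1
position: [0.6685, 0.1175, 0.0395]
ee_rot: [-0.167, 3.137, 0.001]
contact_force: [0.2, 2.0, 1.1]
width: 0.0093
```

```bash
python3 chk.py pics/s7.png; python3 -c "
from h import *
from rig import arm
d=arm.get_image('scene');p=[.629,.1133,3.2446]
for k in (-60,60):
  print(k,(proj(d,rz([[.065*np.cos(np.radians(k)),.065*np.sin(np.radians(k)),.056]],p[2])+[p[0],p[1],0])-[230,150])*6)"
```

```text
t 7.1 pos [0.6685 0.1175 0.0395] yaw -173.9 zdir [ 0.     0.001 -1.   ] F [0.2 2.  1.1] M [ 0.45 -0.04 -0.18] w 0.0093 q6 -1.58
r 0.03976029096733772 ang 6.071366806658062 yaw-180 -353.90051148458883
-60 [[106.73924318 295.38819794]]
60 [[336.85712967 179.71785677]]
```

View pics/s7.png

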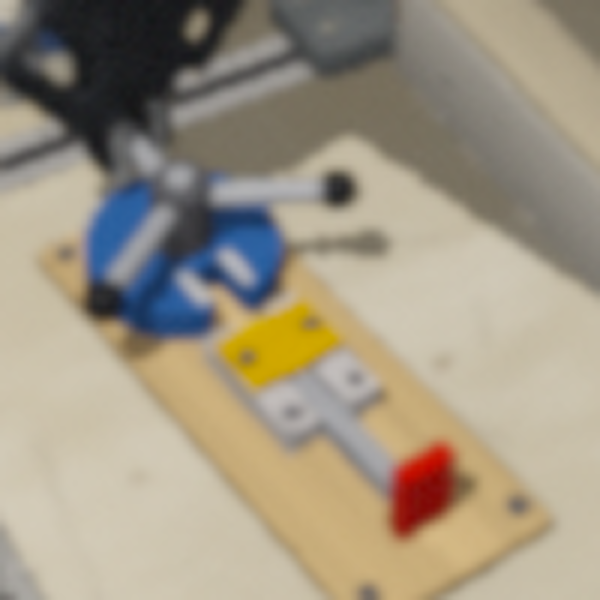

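Emit:
carry_out([
  [[0, 0, 0, 0, 0, 0, 0.2], [0, 0, 0, 0, 0, 0, 0.3], [0, 0, 0, 0, 0, 0, 0.3], [0, 0, -2, 0, 0, 0, 0.3], [0, 0, -3, 0, 0, 0, 0.3], [0, 0, -3, 0, 0, 0, 0.3], [0, 0, -2, 0, 0, 0, 0.0], [0, 0, 0, 0, 0, 0, 0.0]],
])

```text
clock: 7.87
position: [0.6719, 0.1173, 0.1462]
ee_rot: [-0.17, 3.127, 0.0]
contact_force: [1.0, 0.2, 1.2]
width: 0.0026
```

Emit:
carry_out([
  [[3.5, 0, -1, 0, 0, 0, 0.0], [3.5, 0, 0, 0, 0, 0, 0.0], [3.5, 0, 0, 0, 0, 0, 0.0], [3.5, 0, 0, 0, 0, 0, 0.0], [3.5, 0, 0, 0, 0, 0, 0.0], [3.5, 0, 0, 0, 0, 0, 0.0], [3.5, 0, 0, 0, 0, 0, 0.0], [0, 0, 0, 0, 0, 0, 0.0]],
])

```text
clock: 8.53
position: [0.4178, 0.0899, 0.1463]
ee_rot: [0.171, -3.13, 0.001]
contact_force: [-0.4, -0.2, -0.5]
width: 0.0002
```

```bash
python3 chk.py pics/s8.png; python3 -c "
from h import *
from rig import arm
a=arm.get_image('top')['img'][150:255,225:305];cv2.imwrite('pics/t8.png',cv2.resize(a,None,fx=5.5,fy=5.5,interpolation=2))"
```

```text
t 8.53 pos [0.4178 0.0899 0.1463] yaw -173.73 zdir [-0.007 -0.001 -1.   ] F [-0.4 -0.2 -0.5] M [-0.03  0.03  0.03] w 0.0002 q6 -1.59
r 0.2124809726515673 ang -173.66866067544447 yaw-180 -353.7337927956601
```

View pics/s8.png

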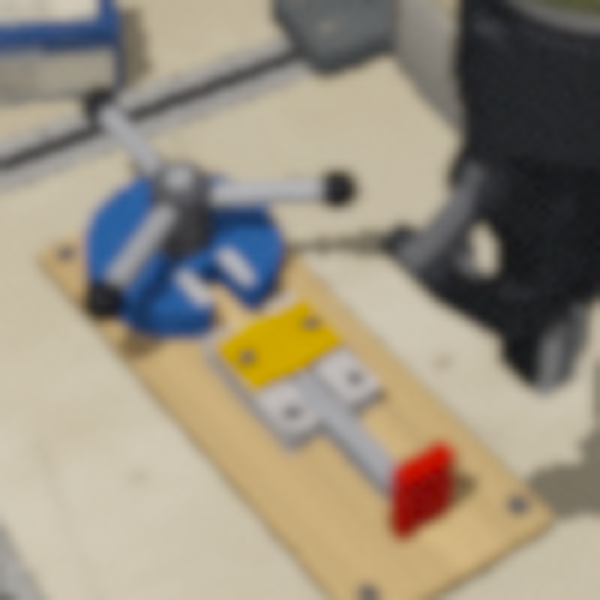

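View pics/t8.png

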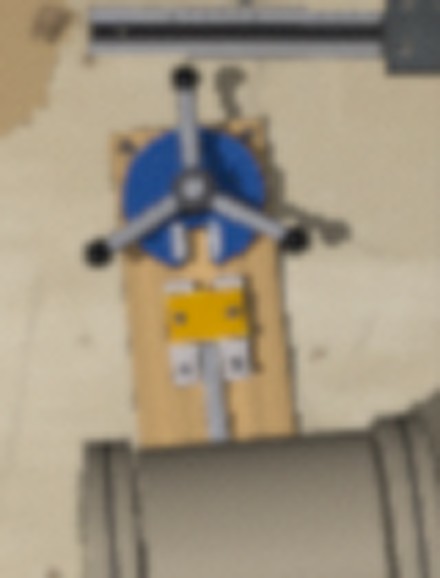

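```bash
cat > fit2.py <<'E'
import re
s=open('fit.py').read().split("for w in")[0]
exec(s)
th=full([[294,240],[185,78],[98,253]],(225,150),5.5)
sh=full([[339,188],[97,106],[103,299]],(230,150),6)
tj=np.r_[tj,full([[179,242],[214,242]],(225,150),5.5)]
for w in("ts","t","s"):
    def res(p,which=w):
        a,b=model(p);o=[p[0],p[1],0];r=[]
        if "t" in which:r+=[proj(T,a)-tj[:5]-p[4:6],proj(T,b)-th-p[4:6]]
        if "s" in which:r+=[proj(S,a)-sj-p[6:8],proj(S,b)-sh-p[6:8]]
        r=np.concatenate(r).ravel();return np.r_[r[~np.isnan(r)],np.array(p[4:8])*.3]
    f=least_squares(res,[.6,0,3.1,0,0,0,0,0],loss="soft_l1");p=f.x
    print(w,p.round(4),f.cost, "deg",np.degrees(p[3]))
E
python3 fit2.py
```

```text
ts [ 0.6272  0.115   3.2457 -0.0274 -0.8902  1.0058 -0.0581 -0.4402] 3.447951015156499 deg -1.5714708741851309
t [ 0.6305  0.114   3.2462 -0.035  -0.5495  0.0058  0.      0.    ] 1.0300739854454635 deg -2.0028608796298126
s [ 0.6259  0.1158  3.2457 -0.0208  0.     -0.     -0.0692  0.0348] 2.29068437258214 deg -1.1926618198451828
```

Run:
```python
from h import *
from rig import arm
d=arm.get_image('scene')
for q in (.14,.145,.15,.155,.16,.165,.17):print(q,(proj(d,rz([[q,0,.032],[q,.013,.052],[q,-.013,.052]],3.2457)+[.6272,.115,0])-[230,150]).ravel().round(1)*6)
u=np.array([np.cos(3.2457),np.sin(3.2457)])
go(arm,np.r_[np.array([.628,.1142])+.20*u,.027],np.degrees(3.2457))
```

```text
0.14 [382.8 451.2 412.2 402.6 357.6 433.8]
0.145 [390.6 459.6 420.6 411.  365.4 442.2]
0.15 [398.4 468.  429.  420.  373.8 451.2]
0.155 [406.8 476.4 437.4 428.4 381.6 459.6]
0.16 [414.6 485.4 445.2 436.8 390.  468.6]
0.165 [423.  493.8 453.6 445.8 398.4 477.6]
0.17 [431.4 502.8 462.6 454.2 406.8 486.6]
t 8.78 pos [0.426  0.0905 0.1498] yaw -173.76 zdir [ 0.001  0.    -1.   ] F [0.6 0.1 0.5] M [-0.04  0.05  0.06] w -0.0002 q6 -1.59
tool shift cm [-0.32  0.25 12.28] turn z 0.005
```

Emit:
carry_out([
  [[-0.15, 0.12, 3, 0, 0, 0.005, 0], [-0.15, 0.13, 3, 0, 0, 0, 0], [0, 0, 3, 0, 0, 0, 0], [0, 0, 2, 0, 0, 0, 0], [0, 0, 1.3, 0, 0, 0, 0], [0, 0, 0, 0, 0, 0, 0], [0, 0, 0, 0, 0, 0, 0]],
])

```text
clock: 9.37
position: [0.4276, 0.0933, 0.0257]
ee_rot: [0.163, -3.135, 0.0]
contact_force: [0.5, 0.0, 0.0]
width: 0.0001
```

```bash
cat > k.py <<'E'
from h import *
from rig import arm
import sys
o,R=state(arm);u=np.array([np.cos(3.2457),np.sin(3.2457)]);d=o["position"][:2]-[.628,.1142]
print("jig x",(d@u).round(4),"y",(-d[0]*u[1]+d[1]*u[0]).round(4))
a=arm.get_image("scene")["img"][150:250,230:330];
cv2.imwrite(sys.argv[1],cv2.resize(a,None,fx=6,fy=6,interpolation=2))
E
python3 k.py pics/s9.png
```

```text
t 9.37 pos [0.4276 0.0933 0.0257] yaw -174.04 zdir [-0.002 -0.    -1.   ] F [0.5 0.  0. ] M [ 0.   -0.05  0.01] w 0.0001 q6 -1.58
jig x 0.2015 y -0.0
```

View pics/s9.png

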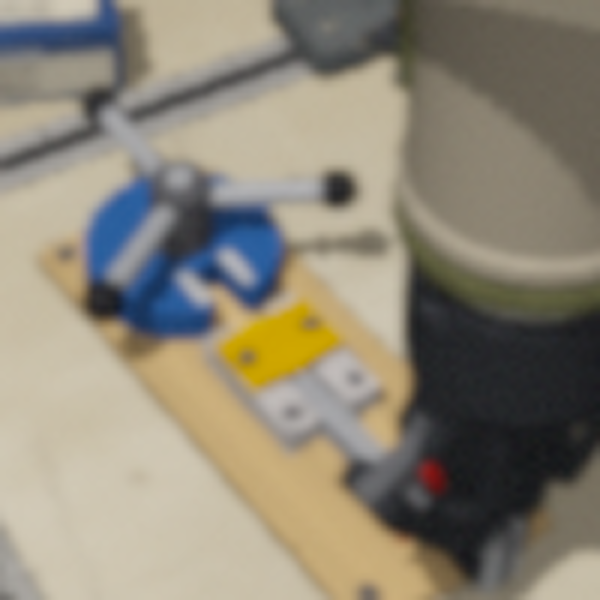

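Emit:
carry_out([
  [[-0.8, 0, 0, 0, 0, 0, 0], [-0.8, 0, 0, 0, 0, 0, 0], [-0.6, 0, 0, 0, 0, 0, 0], [-0.6, 0, 0, 0, 0, 0, 0], [-0.6, 0, 0, 0, 0, 0, 0], [-0.6, 0, 0, 0, 0, 0, 0], [0, 0, 0, 0, 0, 0, 0]],
])

```text
clock: 10.0
position: [0.4689, 0.0976, 0.0266]
ee_rot: [-0.163, 3.136, 0.0]
contact_force: [-0.2, 0.5, -0.2]
width: -0.0
```

```bash
python3 k.py pics/s10.png
```

```text
t 10.0 pos [0.4689 0.0976 0.0266] yaw -174.04 zdir [ 0.001  0.    -1.   ] F [-0.2  0.5 -0.2] M [ 0.02  0.02 -0.06] w -0.0 q6 -1.58
jig x 0.16 y -0.0001
```

View pics/s10.png

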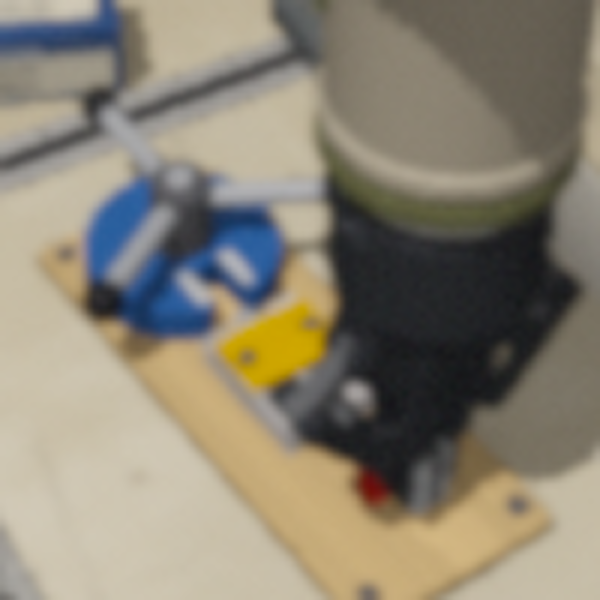

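Emit:
carry_out([
  [[-0.4, 0, 0, 0, 0, 0, 0], [-0.4, 0, 0, 0, 0, 0, 0], [-0.4, 0, 0, 0, 0, 0, 0], [-0.4, 0, 0, 0, 0, 0, 0], [-0.4, 0, 0, 0, 0, 0, 0], [0, 0, 0, 0, 0, 0, 0]],
])

```text
clock: 10.55
position: [0.4882, 0.0997, 0.0265]
ee_rot: [-0.163, 3.136, 0.0]
contact_force: [0.2, -0.4, 0.4]
width: 0.0002
```

```bash
python3 k.py pics/s11.png
```

```text
t 10.55 pos [0.4882 0.0997 0.0265] yaw -174.04 zdir [ 0.001  0.    -1.   ] F [ 0.2 -0.4  0.4] M [-0.02  0.03  0.01] w 0.0002 q6 -1.58
jig x 0.1405 y -0.0001
```

View pics/s11.png

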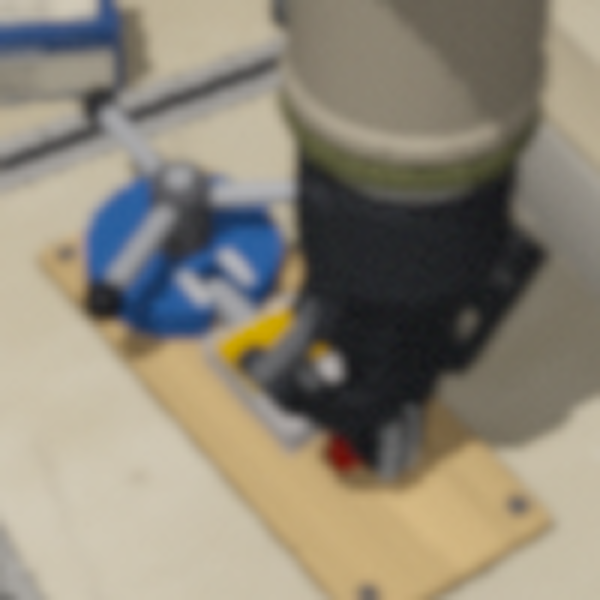

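Emit:
carry_out([
  [[-0.2, 0, 0, 0, 0, 0, 0], [-0.15, 0, 0, 0, 0, 0, 0], [0, 0, 0, 0, 0, 0, 0]],
])

```text
clock: 10.85
position: [0.4909, 0.1, 0.0263]
ee_rot: [-0.164, 3.137, 0.0]
contact_force: [-0.9, -0.7, -0.2]
width: -0.0001
```

Emit:
carry_out([
  [[-0.1, 0, 0, 0, 0, 0, 0], [-0.1, 0, 0, 0, 0, 0, 0], [0, 0, 0, 0, 0, 0, 0]],
])

```text
clock: 11.1
position: [0.4924, 0.1001, 0.0262]
ee_rot: [0.164, -3.136, 0.0]
contact_force: [-5.6, -1.3, 4.1]
width: -0.0001
```

```bash
python3 k.py pics/s12.png
```

```text
t 11.1 pos [0.4924 0.1001 0.0262] yaw -174.03 zdir [-0.001 -0.    -1.   ] F [-5.6 -1.3  4.1] M [-0.09  0.62  0.02] w -0.0001 q6 -1.58
jig x 0.1364 y -0.0001
```

View pics/s12.png

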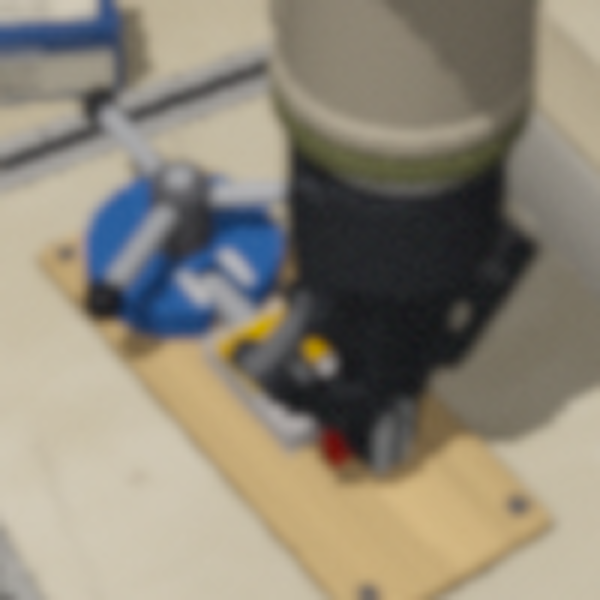

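Emit:
carry_out([
  [[-0.1, 0, 0, 0, 0, 0, 0], [0, 0, 0, 0, 0, 0, 0]],
])

```text
clock: 11.32
position: [0.4924, 0.1002, 0.0261]
ee_rot: [0.164, -3.134, 0.0]
contact_force: [-9.4, -1.4, 7.5]
width: -0.0004
```

Emit:
carry_out([
  [[-0.1, 0, 0, 0, 0, 0, 0], [0, 0, 0, 0, 0, 0, 0]],
])

```text
clock: 11.48
position: [0.4924, 0.1002, 0.0258]
ee_rot: [0.164, -3.132, 0.001]
contact_force: [-14.3, -1.9, 11.0]
width: -0.0001
```

Emit:
carry_out([
  [[1, 0, 0, 0, 0, 0, 0], [2, 0, 0, 0, 0, 0, 0], [3, 0, 0, 0, 0, 0, 0], [1, 0, -3, 0, 0, 0, 0], [0, 0, -4, 0, 0, 0, 0], [0, 0, -4, 0, 0, 0, 0], [0, 0, -4, 0, 0, 0, 0], [0, 0, 0, 0, 0, 0, 0]],
])

```text
clock: 12.15
position: [0.4302, 0.0936, 0.1858]
ee_rot: [-0.163, 3.122, 0.001]
contact_force: [0.7, 0.2, 0.7]
width: -0.0003
```

Emit:
carry_out([
  [[0, 4, 0, 0, 0, 0, 0], [0, 4, 0, 0, 0, 0, 0], [0, 4, 0, 0, 0, 0, 0], [0, 4, 0, 0, 0, 0, 0], [0, 4, 0, 0, 0, 0, 0], [0, 0, 0, 0, 0, 0, 0]],
])

```text
clock: 12.65
position: [0.4032, 0.2982, 0.1763]
ee_rot: [-0.171, 3.136, 0.006]
contact_force: [0.9, -0.1, -0.7]
width: 0.0003
```

```bash
python3 k.py pics/s13.png
python3 - <<'E'
from h import *
from rig import arm
d=arm.get_image('scene')
for q in (.12,.124,.128,.132):print(q,(proj(d,rz([[q,0,.032],[q,.013,.052],[q,-.013,.052]],3.2457)+[.6272,.115,0])-[230,150]).ravel().round(1)*6)
a=arm.get_image('top')['img'][150:255,225:305];cv2.imwrite('pics/t13.png',cv2.resize(a,None,fx=5.5,fy=5.5,interpolation=2))
E
```

```text
t 12.65 pos [0.4032 0.2982 0.1763] yaw -173.77 zdir [ 0.001  0.004 -1.   ] F [ 0.9 -0.1 -0.7] M [ 0.04 -0.06  0.02] w 0.0003 q6 -1.15
jig x 0.2045 y -0.2064
0.12 [351.6 417.6 380.4 369.6 325.8 399.6]
0.124 [357.6 424.2 387.  376.2 331.8 406.2]
0.128 [363.6 430.8 393.  382.8 338.4 412.8]
0.132 [370.2 437.4 399.6 389.4 344.4 420. ]
```

View pics/s13.png

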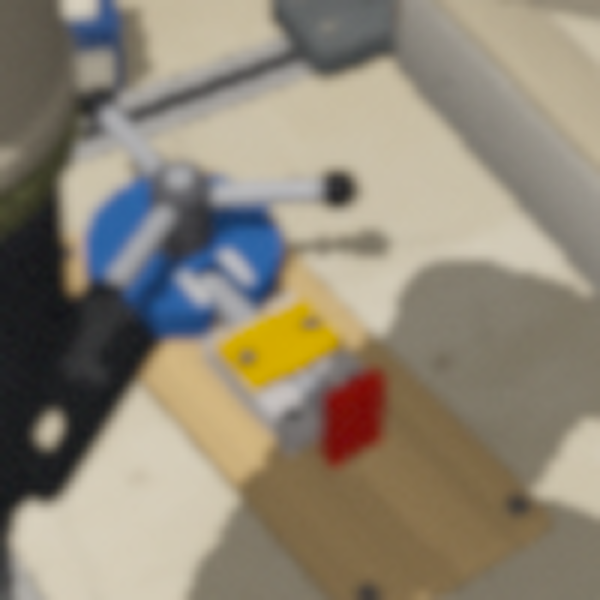

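View pics/t13.png

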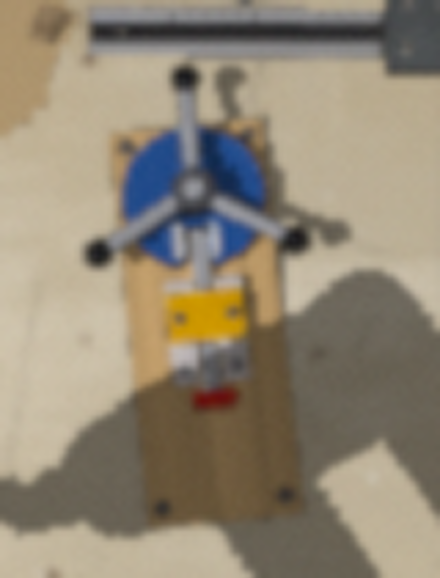

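```bash
python3 -c "
from h import *
from rig import arm
state(arm);print(arm.job_done())"
```

```text
t 12.8 pos [0.4042 0.2924 0.176 ] yaw -173.93 zdir [ 0. -0. -1.] F [-0.5 -0.1  0. ] M [ 0.   -0.02  0.02] w -0.0001 q6 -1.15
the job is handed in; nothing more can be done
None
```

I turned the hub about 123° counterclockwise by one spoke until the keyway faced the guide. I then pushed the key along its guide until it stopped hard, backed the arm clear and handed the job in at 12.8 s.

**Checks that agreed:**
- **Key seating:** the key stopped moving while the push force rose to about 14 N along the slide and 18 N in all. The last pictures put its push face about 122 mm from the hub axis, against 124 mm for fully home. That is within the camera accuracy.
- **Key travel:** about 41 mm in the top view, against the 39 mm needed.
- **Other things on the bench:** the arm did not go near the four bystanders, and no unexpected contact force showed up. I did not measure their positions again at the end.

**Checks that were not exact:**
- **Hub angle:** before the push, the pictures showed the hub 1 to 2° short of exact alignment. That is within the keyway's clearance, so I left it, and the key went in with no noticeable force until the stop.
- **Camera positions:** the two cameras disagreed by up to about 5 mm on where the jig sits.
- **Upward force at the stop:** the wrist also read about 11 N upward while I pressed the key home. I did not find the cause, and it was gone after I backed off.

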